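Open the push-latch seasoning box beside the grill

TASK

Open the wider of the two steel seasoning boxes: press its wooden lid down gently near the front edge until the touch latch clicks, then catch the lid with the hand as it springs up and ease it back to its stop, so that it does not fly open. Leave that lid standing fully open, and leave the narrow box shut.

Things in the scene. Friction and masses are not known exactly. Their poses are not given: they have to be found in the camera images.
- wide_lid (a joint): Lid angle of the wide box (rad): 0 shut and latched, negative pressed in, 1.15 fully open at its stop. The near edge swings up. About 8 N at wide_front sinks the lid; the latch lets go by -0.03, the lid bottoms at -0.055. Then a spring lifts it (5 N at wide_front when shut, fading) and holds it open; unchecked it flies up at over 4 rad/s. Once clicked it does not latch again.
- wide_front (a point): Where to press: on the top face of the wide box's wooden lid (158 mm hinge to free edge, 148 mm wide, 10 mm thick), mid-width, 125 mm from the hinge line, 33 mm from the free near edge. Moves with the lid; shut, it is 85 to 140 mm above the counter. x runs along the lid towards the hinge, y along the hinge, z out of the top face.
- wide_box: The wide steel box, to be opened: 170 mm deep (x), 160 wide (y), 80 tall, 4 mm walls, lid inset flush with the rim; on a fixed wooden riser 5 to 60 mm high. Origin: centre of its underside; x level from the lid's free edge to its hinge, z up. Hinge line along y at x +79, z +80 mm. At lid angle q a point of the lid's top r from the hinge lies -r cos(q) in x, r sin(q) in z from it.
- narrow_lid (a joint): Lid angle (rad) of the other steel box, to be left shut: same make, depth and height and the same kind of sprung touch-latch wooden lid, but only 100 mm wide, on its own riser. 0 = shut.

How it is judged (in metres and radians):
On the way, in this order (a step that is already met when the one before it is completed fails the run):
1. the wide lid is pressed in (value of joint wide_lid below -0.02 rad), for 0.05 s.
2. the lid, sprung up, is held back: half open and moving no faster than 3 rad/s (value of joint wide_lid between 0.45 and 1 rad and velocity of joint wide_lid below 3 rad/s), for 0.1 s.
At the end, for the whole second after the job is handed in: The wide lid stands open at its stop (more than 1.05 rad), at rest, and the narrow lid is still shut (less than 0.05 rad) (value of joint wide_lid above 1.05 rad and velocity of joint wide_lid below 0.1 rad/s and value of joint narrow_lid below 0.05 rad); the robot touches nothing.
It fails at once if the wide lid flies open: faster than 3 rad/s when past 0.5 rad (value of joint wide_lid above 0.5 rad and velocity of joint wide_lid above 3 rad/s).
It fails at once if the fingers press on the wide box or its lid with over 60 N (contact force between the fingers and wide_box above 60 N).
It also fails if it takes over 35 s, if anything falls off the work surface, if the arm or the gripper's body presses on something with over 40 N, if the wrist force passes 120 N, or if a joint passes its speed limit or range.

ROBOT

A 6-joint arm with a two-finger parallel gripper is mounted at the origin on the work surface. World frame = base frame: x ahead of the robot, y to its left, z up, the work surface at z = 0. Lengths are in mm, angles in degrees, forces in N, time in s.
With the tool pointing down it reaches from about 350 to 850 mm from the base axis. Payload 8.1 kg.
Tool frame: the origin (TCP) lies between the finger pads; the fingertips stand 8 mm ahead of it and the grasp point (between the pads) lies 11 mm behind it (r.tip_extent is the distance from the TCP to the fingertips, in mm); z points along the fingers, y is the direction in which the jaws open and shut (so a half turn about z gives the same grasp; the last joint's range is limited). The gripper opens to 85 mm and grips with 20 to 120 N. Pads are 22 mm wide; open, the fingers measure 114 mm over their backs; the gripper's body (76 mm by 85 mm) begins 54 mm behind the grasp point. The pads swing forward as they close: fully open they stand 13 mm farther back than shut.
Start: joints at [68.216, 7.471, 85.268, -0, 87.261, -4.893], TCP at [174.307, 574.127, 239.292] pointing down, gripper open.
Joint ranges: [-169.43, 169.43], [-51.17, 129.36], [1.28, 143.12], [-76.62, 256.62], [0, 156.53], [-152.29, 152.29]. Speed limits (degrees/s): [136.94, 136.94, 159.86, 180, 180, 180].

INTERFACE

Orientations are given as [roll, pitch, yaw] about the fixed x, y, z axes, in that order (R = Rz(yaw) Ry(pitch) Rx(roll)).
In Python, from bench import sensors, viewer, hand_in, r gives the robot as it stands. The module is installed in compiled form; this text tells all that it offers.
- The arm moves only by the tool move_arm, never from a script. Its argument "rows" is a list that holds one entry, the list of rows, each a list of 6 numbers: the shift along the tool's x, y, z in m, then the turn, a rotation vector about the tool's x, y, z in degrees. In form: [[[tx, ty, tz, rx, ry, rz], ...]]. A call has 1 to 20 rows; each row is the pose to reach, as a shift and turn from the pose commanded when the call began, along the tool's axes at that moment; what a row does not reach only later rows make up. A row lasts 1/10 s, in which the tool goes at most 50 mm and 8.59 degrees, less where a joint would pass 70% of its speed; a pose out of reach is approached as far as the arm can. A call with a gripper value outside its range is refused whole. "grip" is the opening, from 0 (shut) to 1 (fully open), set as the call begins (left out, the last holds). The fingers move at their own pace and stop on an object; "newtons" is the grip in N (left out, the last holds). Time passes only in rows, so rows that repeat a pose let the fingers close. It gives the time, the measured TCP pose, the force and the opening at its end, in the units of the state.
- sensors.sense(): the state, without advancing time (a new reading comes with each control period).
- viewer.snapshot(name): name is "side" or "top"; returns a dict with "color" (420x560x3 uint8, red, green, blue), "camera_matrix" (3x3 intrinsics, pixels), "R" (3x3) and "t" (3): a world point X has camera coordinates R X + t. Camera axes: x right, y down, z forward; pixel columns grow to the right and rows downward; lengths in mm; the calibration is good to about 2 mm. A picture is of the moment at which its call begins. There is no depth.
- hand_in(): hands the job in, once; it reports no verdict.
The state is a dict: "time": time; "joint_pos": joint angles; "qd": joint speeds; "joint_efforts": joint torques, N m; "tool_pos": TCP position; "tcp_rot": TCP orientation; "ft_force": force on the tool from outside, world axes, zero at the start; "wrist_torque": the same for the moment, N m; "finger_gap": finger opening in mm.
Only numpy, scipy, OpenCV 4.12 (cv2) and the standard library are available. Lean on these libraries where they do the work, as an engineer would, in place of code of your own. Each camera call takes 0.05 s, during which the arm holds its last target.

## Working session

There is one attempt and no reset: what is moved stays moved. The work goes in short steps, Python scripts to look and compute and a tool call to move; the robot and the scene stay as the last step left them, time stands still between calls to the robot, and variables do not carry over. Pictures are saved under pics/ and viewed, and the job is handed in when it is done.

Besides the shell and the picture viewer there is one more tool, called as name(argument=value, ...) on one line, values as JSON. move_arm: Moves the arm, as the interface text tells. Its arguments: {"type":"object","properties":{"rows":{"type":"array","items":{"type":"array","items":{"type":"array","items":{"type":"number"}}}},"grip":{"type":"number"},"newtons":{"type":"number"}},"required":["rows"]}

```bash
mkdir -p pics
cat > h.py <<'E'
import numpy as np, cv2
from bench import sensors, viewer, r
def snap(n,f):
    s=viewer.snapshot(n); cv2.imwrite('pics/'+f+'.png',s['color'][:,:,::-1]); np.savez('pics/'+f+'.npz',**s); return s
def load(f): return np.load('pics/'+f+'.npz')
def ray(s,u,v):
    d=s['R'].T@np.linalg.inv(s['camera_matrix'])@np.array([u,v,1.]); o=-s['R'].T@s['t']; return o,d/np.linalg.norm(d)
def onz(s,u,v,z):
    o,d=ray(s,u,v); return o+d*(z-o[2])/d[2]
def proj(s,X):
    p=s['camera_matrix']@(s['R']@np.asarray(X,float)+s['t']); return p[:2]/p[2]
def tri(s1,p1,s2,p2):
    o1,d1=ray(s1,*p1);o2,d2=ray(s2,*p2)
    A=np.stack([d1,-d2],1); k=np.linalg.lstsq(A,o2-o1,rcond=None)[0]
    a=o1+d1*k[0];b=o2+d2*k[1]; return (a+b)/2,np.linalg.norm(a-b)
E
python3 - <<'E'
from h import *
a=snap('side','s0');b=snap('top','t0')
print(sensors.sense()); print(r.tip_extent)
for s in(a,b): print(-s['R'].T@s['t'])
E
```

```text
{'time': 0.1, 'joint_pos': array([ 6.82152528e+01,  7.51049277e+00,  8.53236500e+01,  6.73007645e-04,
        8.72611660e+01, -4.89317343e+00]), 'qd': array([-0.07273073, -0.05444863, -0.27776139, -0.07001998, -0.00380828,
        0.00111389]), 'joint_efforts': array([ 1.39253742e-03, -5.70953429e+01, -5.01942372e+01, -7.18088859e-05,
        8.39458604e-03,  1.54714053e-05]), 'tool_pos': array([174.13333851, 573.67255895, 238.34647217]), 'tcp_rot': array([-1.79905096e+02, -8.79939817e-03,  1.63108386e+02]), 'ft_force': array([-0.25469067,  0.22729186,  0.68920123]), 'wrist_torque': array([-0.04197367,  0.03680182, -0.00135411]), 'finger_gap': 84.8531146814319}
8.0
[ 314.15584846 -437.72190576  687.29193158]
[409.93781165 -28.23166319 906.88861129]
```

View pics/s0.png

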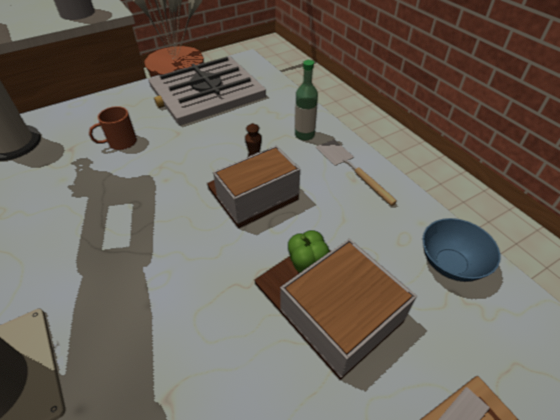

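View pics/t0.png

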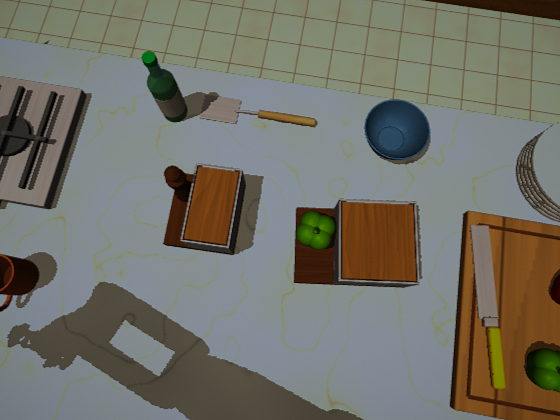

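Side view: wide box lid around (347,293), narrow box at (257,175). Top view: wide lid around (378,242), narrow at (213,207). Next I extract the lid corners.

Run:
```python
from h import *
S=load('s0');T=load('t0')
for n,s,(x0,y0,x1,y1) in(('s',S,(250,220,430,380)),('t',T,(280,185,435,300))):
    c=np.ascontiguousarray(s['color'][y0:y1,x0:x1,::-1])
    cv2.imwrite('pics/z%s.png'%n,cv2.resize(c,None,fx=4.4 if n=='s' else 5,fy=4.4 if n=='s' else 5,interpolation=cv2.INTER_CUBIC)[:600,:800])
for n,s,ctr in(('s',S,(347,293)),('t',T,(378,242)),('s',S,(257,172)),('t',T,(213,207))):
    hsv=cv2.cvtColor(s['color'],cv2.COLOR_RGB2HSV)
    print(hsv[ctr[1],ctr[0]])
    m=cv2.inRange(hsv,(5,100,90),(20,255,255))
    m=cv2.morphologyEx(m,cv2.MORPH_CLOSE,np.ones((3,3)))
    cs,_=cv2.findContours(m,cv2.RETR_EXTERNAL,cv2.CHAIN_APPROX_NONE)
    for k in cs:
        if cv2.pointPolygonTest(k,ctr,False)>0:
            h=cv2.convexHull(k); 
            for e in np.arange(.01,.1,.005):
                q=cv2.approxPolyDP(h,e*cv2.arcLength(h,True),True)
                if len(q)==4:break
            print(n,cv2.contourArea(k),q.reshape(-1,2).tolist())
            # refine: fit lines to contour pts between corners
            q=q.reshape(-1,2).astype(float);P=k.reshape(-1,2).astype(float);L=[]
            for i in range(4):
                a,b=q[i],q[(i+1)%4];d=(b-a)/np.linalg.norm(b-a);nn=np.array([-d[1],d[0]])
                tt=(P-a)@d/np.linalg.norm(b-a);dd=abs((P-a)@nn)
                g=P[(tt>.1)&(tt<.9)&(dd<2.5)]
                vx,vy,x,y=cv2.fitLine(g.astype(np.float32),cv2.DIST_HUBER,0,.01,.01).ravel();L.append(np.cross([x,y,1],[x+vx,y+vy,1]))
            C=[]
            for i in range(4):
                p=np.cross(L[i-1],L[i]);C.append(p[:2]/p[2])
            print(np.round(C,1).tolist())
            np.save('pics/c_%s%d.npy'%(n,ctr[0]),C)
```

```text
[ 13 149 113]
s 6856.5 [[350, 243], [411, 295], [346, 352], [286, 288]]
[[348.5, 242.7], [410.4, 295.6], [346.3, 352.1], [285.4, 287.7]]
[ 14 215 103]
t 5312.5 [[343, 202], [412, 205], [415, 280], [342, 276]]
[[341.8, 202.5], [412.0, 204.4], [415.1, 279.8], [343.5, 276.9]]
[ 13 149 115]
s 1765.5 [[295, 167], [237, 194], [217, 173], [274, 148]]
[[295.1, 168.1], [234.6, 194.9], [216.4, 172.4], [274.9, 147.9]]
[ 13 211 110]
t 2903.0 [[199, 167], [237, 172], [225, 243], [184, 237]]
[[198.5, 166.5], [237.6, 171.9], [224.8, 243.3], [184.3, 237.4]]
```

View pics/zs.png

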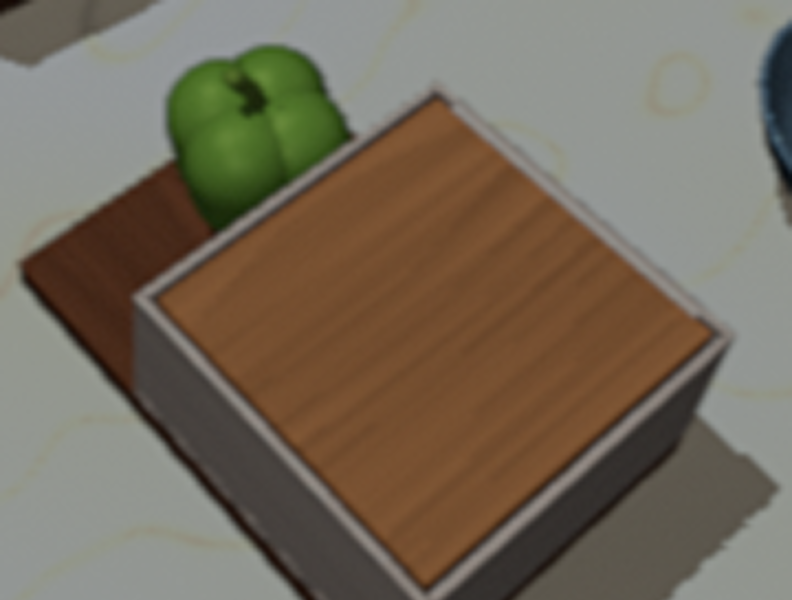

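View pics/zt.png

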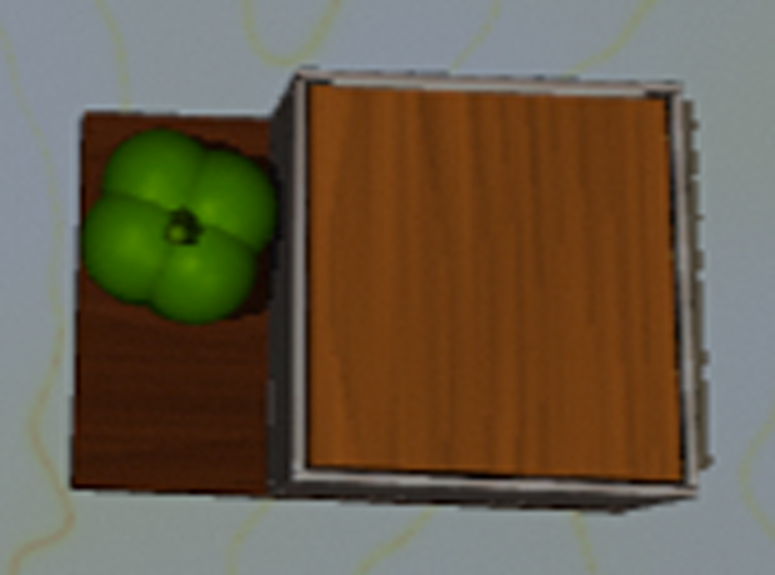

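The zooms show the rim hinge strip on the far edge (top in the top view, row ~203) and a dark free gap along the near edge (row ~278). So the hinge is on the far side (+x) and the free edge faces the robot.

Run:
```python
from h import *
S=load('s0');T=load('t0')
for a,b,per in((347,378,0),(257,213,0)):
    cs=np.load('pics/c_s%d.npy'%a);ct=np.load('pics/c_t%d.npy'%b)
    best=None
    for k in range(4):
      for o in(1,-1):
        c2=np.roll(cs[::o],k,axis=0)
        R=[tri(T,ct[i],S,c2[i]) for i in range(4)]
        e=sum(x[1] for x in R)
        if best is None or e<best[0]: best=(e,R)
    P=np.array([x[0] for x in best[1]]);print(np.round(P,1).tolist(),[round(x[1],1) for x in best[1]])
    print('edges',[round(np.linalg.norm(P[i]-P[(i+1)%4]),1) for i in range(4)],'ctr',P.mean(0))
    np.save('pics/P%d.npy'%b,P)
    z=P[:,2].mean()
    Q=np.array([onz(T,*ct[i],z) for i in range(4)])
    print(np.round(Q,1).tolist())
    Q2=np.array([onz(S,*cs[i],z) for i in range(4)])
    print(np.round(Q2,1).tolist())
```

```text
[[655.8, -121.8, 96.2], [676.9, -265.6, 95.4], [523.3, -286.5, 96.0], [502.4, -145.0, 101.0]] [np.float64(1.6), np.float64(0.3), np.float64(0.7), np.float64(1.3)]
edges [np.float64(145.3), np.float64(155.1), np.float64(143.1), np.float64(155.2)] ctr [ 589.58647363 -204.73055563   97.16692855]
[[654.7, -121.4, 97.2], [676.2, -265.0, 97.2], [522.8, -286.0, 97.2], [503.5, -145.8, 97.2]]
[[656.1, -122.5, 97.2], [676.0, -266.1, 97.2], [523.2, -286.9, 97.2], [503.0, -142.9, 97.2]]
[[678.9, 188.0, 101.1], [681.9, 104.3, 99.9], [527.7, 99.6, 100.6], [524.8, 182.6, 101.1]] [np.float64(0.6), np.float64(0.6), np.float64(0.3), np.float64(0.2)]
edges [np.float64(83.8), np.float64(154.2), np.float64(83.1), np.float64(154.2)] ctr [603.31891515 143.62511126 100.67810999]
[[678.7, 188.2, 100.7], [681.3, 104.2, 100.7], [527.5, 99.6, 100.7], [524.8, 182.8, 100.7]]
[[681.7, 103.5, 100.7], [527.9, 99.4, 100.7], [525.0, 183.1, 100.7], [679.5, 188.5, 100.7]]
```

```bash
cat >> h.py <<'E'
from scipy.spatial.transform import Rotation as Ro
YAW=8.2
C=np.array([589.6,-204.7,97.5]); UX=np.array([np.cos(np.radians(YAW)),np.sin(np.radians(YAW)),0]); HG=C+79*UX
WF=HG-125*UX
def Rt(e): return Ro.from_euler('xyz',e,degrees=True)
def rel(p0,e0,p1,e1):
    A=Rt(e0); return np.round(A.inv().apply(np.array(p1)-p0)/1000,4), np.round((A.inv()*Rt(e1)).as_rotvec(degrees=True),2)
E
python3 - <<'E'
from h import *
print(WF,HG)
print(rel(np.array([174.307,574.127,239.292]),[180,0,163.109],[WF[0],WF[1],190],[180,0,YAW]))
E
```

```text
[ 544.07029338 -211.26093095   97.5       ] [ 667.79232224 -193.43231424   97.5       ]
(array([-0.582 , -0.6441,  0.0493]), array([  0.  ,  -0.  , 154.91]))
```

move_arm(rows=[[[-0.582,-0.644,0,0,0,155],[-0.582,-0.644,0,0,0,155],[-0.582,-0.644,0,0,0,155],[-0.582,-0.644,0,0,0,155],[-0.582,-0.644,0,0,0,155],[-0.582,-0.644,0,0,0,155],[-0.582,-0.644,0,0,0,155],[-0.582,-0.644,0,0,0,155],[-0.582,-0.644,0,0,0,155],[-0.582,-0.644,0,0,0,155],[-0.582,-0.644,0,0,0,155],[-0.582,-0.644,0,0,0,155],[-0.582,-0.644,0,0,0,155],[-0.582,-0.644,0,0,0,155],[-0.582,-0.644,0,0,0,155],[-0.582,-0.644,0,0,0,155],[-0.582,-0.644,0,0,0,155],[-0.582,-0.644,0,0,0,155],[-0.582,-0.644,0,0,0,155],[-0.582,-0.644,0.049,0,0,155]]], grip=0)

```text
time: 2.1
tool_pos: [548.2, -213.4, 197.2]
tcp_rot: [179.6, -0.6, 8.2]
ft_force: [1.1, -0.3, -0.3]
finger_gap: -0.5
```

move_arm(rows=[[[0,0,0,0,0,0],[0,0,0.03,0,0,0],[0,0,0.06,0,0,0],[0,0,0.06,0,0,0],[0,0,0.06,0,0,0]]])

```text
time: 2.6
tool_pos: [543.9, -210.4, 131.4]
tcp_rot: [-180.0, 0.0, 8.2]
ft_force: [-0.4, 0.1, 1.4]
finger_gap: -0.2
```

Run:
```python
from h import *
a=snap('side','s1');b=snap('top','t1');q=sensors.sense();print(q)
p=q['tool_pos']-[0,0,8]
print(proj(a,p),proj(b,p),proj(a,WF),proj(b,WF))
```

```text
{'time': 2.7, 'joint_pos': array([-2.62113094e+01,  9.20040758e+00,  9.46811977e+01,  2.79885417e-03,
        7.59372154e+01,  5.56152176e+01]), 'qd': array([-0.19707561, -0.07791808, -0.34062284, -0.04117199, -0.50138324,
        0.21864219]), 'joint_efforts': array([ 7.68732000e-02, -5.45838475e+01, -4.61741209e+01,  6.32255469e-03,
        9.11449408e-02, -1.70565234e-02]), 'tool_pos': array([ 545.31475013, -211.3747295 ,  133.08275065]), 'tcp_rot': array([ 1.79899921e+02, -1.51055075e-01,  8.17292915e+00]), 'ft_force': array([ 0.32787831, -0.58748215,  1.1401135 ]), 'wrist_torque': array([ 0.00063337,  0.03342454, -0.02238606]), 'finger_gap': -0.16120113711263598}
[330.35917769 298.52486766] [382.39170308 260.19137043] [328.15554655 307.11546506] [378.76903941 262.56995088]
```

View pics/s1.png

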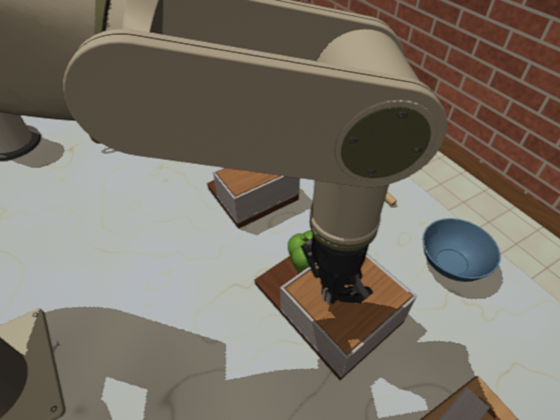

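View pics/t1.png

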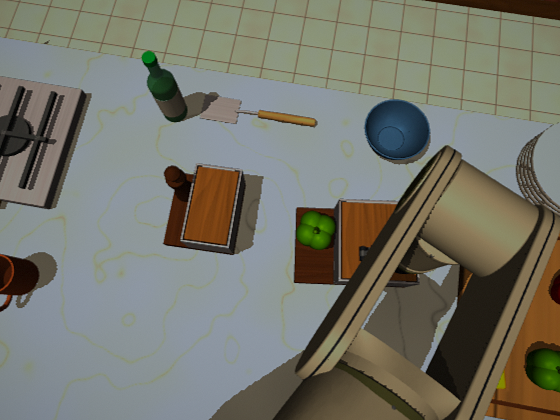

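In the side view the closed fingertips sit at about (335,297), over the front-middle of the wide lid as predicted. In the top view the arm covers most of that lid. Next I descend to just above it.

move_arm(rows=[[[0,0,0.01,0,0,0],[0,0,0.019,0,0,0],[0,0,0.019,0,0,0],[0,0,0.019,0,0,0]]])

```text
time: 3.1
tool_pos: [543.7, -211.0, 110.7]
tcp_rot: [-180.0, 0.1, 8.1]
ft_force: [-0.0, -0.1, 0.7]
finger_gap: 0.1
```

move_arm(rows=[[[0,0,0.001,0,0,0],[0,0,0.002,0,0,0],[0,0,0.002,0,0,0]]])

```text
time: 3.4
tool_pos: [544.1, -211.2, 109.3]
tcp_rot: [180.0, -0.0, 8.1]
ft_force: [-0.9, -0.4, 0.1]
finger_gap: 0.2
```

move_arm(rows=[[[0,0,0.001,0,0,0],[0,0,0.001,0,0,0]]])

```text
time: 3.6
tool_pos: [544.0, -211.2, 108.2]
tcp_rot: [-180.0, 0.0, 8.1]
ft_force: [0.1, -0.0, 0.4]
finger_gap: -0.1
```

move_arm(rows=[[[0,0,0.001,0,0,0],[0,0,0.001,0,0,0]]])

```text
time: 3.8
tool_pos: [544.0, -211.2, 107.2]
tcp_rot: [-180.0, 0.0, 8.1]
ft_force: [-0.1, 0.0, -0.6]
finger_gap: -0.1
```

Commanded TCP z is now 107.3 mm and there is no contact yet.

move_arm(rows=[[[0,0,0.001,0,0,0],[0,0,0.001,0,0,0]]])

```text
time: 4.0
tool_pos: [544.0, -211.1, 106.1]
tcp_rot: [-180.0, 0.0, 8.1]
ft_force: [-1.0, -0.0, 1.0]
finger_gap: -0.0
```

move_arm(rows=[[[0,0,0.001,0,0,0],[0,0,0.001,0,0,0]]])

```text
time: 4.2
tool_pos: [544.1, -211.2, 105.6]
tcp_rot: [180.0, -0.0, 8.1]
ft_force: [-2.6, 0.0, 3.8]
finger_gap: 0.1
```

move_arm(rows=[[[0,0,0.001,0,0,0],[0,0,0.001,0,0,0]]])

```text
time: 4.4
tool_pos: [544.2, -211.3, 104.6]
tcp_rot: [180.0, -0.0, 8.1]
ft_force: [-2.9, 0.5, 4.3]
finger_gap: -0.2
```

move_arm(rows=[[[0,0,0.001,0,0,0],[0,0,0.001,0,0,0]]])

```text
time: 4.6
tool_pos: [544.2, -211.2, 103.7]
tcp_rot: [180.0, -0.0, 8.1]
ft_force: [-2.9, 0.4, 5.5]
finger_gap: 0.2
```

Contact came at TCP z ≈ 105.7 mm, so the lid top is at ≈ 97.7, which agrees with the vision estimate. I keep pressing.

move_arm(rows=[[[0,0,0.001,0,0,0],[0,0,0.001,0,0,0]]])

```text
time: 4.8
tool_pos: [544.2, -211.2, 103.0]
tcp_rot: [180.0, -0.0, 8.1]
ft_force: [-2.8, 1.3, 7.5]
finger_gap: 0.4
```

move_arm(rows=[[[0,0,0.001,0,0,0],[0,0,0.001,0,0,0]]])

```text
time: 5.0
tool_pos: [544.3, -211.2, 102.0]
tcp_rot: [180.0, -0.0, 8.1]
ft_force: [-3.1, 2.1, 8.7]
finger_gap: -0.0
```

move_arm(rows=[[[0,0,0.001,0,0,0],[0,0,0.001,0,0,0]]])

```text
time: 5.2
tool_pos: [544.3, -211.3, 101.1]
tcp_rot: [180.0, -0.0, 8.1]
ft_force: [-4.3, 1.9, 7.1]
finger_gap: 0.0
```

move_arm(rows=[[[0,0,0.001,0,0,0],[0,0,0.001,0,0,0]]])

```text
time: 5.4
tool_pos: [544.3, -211.3, 100.1]
tcp_rot: [180.0, -0.0, 8.1]
ft_force: [-3.6, 1.0, 8.3]
finger_gap: 0.2
```

Run:
```python
from h import *
q=sensors.sense();print(q['time'],q['tool_pos'],q['tcp_rot'],q['ft_force'])
# escort path: contact radius at near edge of tip
A=Rt([180,0,8.2])
p0=np.array([544.1,-211.2,99.3])   # commanded
r=136
for dq in np.arange(-.05,1.3,.05):
    tip=HG-[0,0,-.2]+UX*(-r*np.cos(dq)+11)+np.array([0,0,r*np.sin(dq)])
    print(round(dq,2),np.round(A.inv().apply(tip+[0,0,8]-p0)/1000,4))
```

```text
5.4 [ 544.31668844 -211.26077661  100.11366332] [ 1.79981684e+02 -3.06415232e-02  8.11143489e+00] [-3.62296462  1.00473743  8.34190596]
-0.05 [0.0001 0.0001 0.0004]
0.0 [-0.      0.0001 -0.0064]
0.05 [ 0.0001  0.0001 -0.0132]
0.1 [ 0.0006  0.0001 -0.02  ]
0.15 [ 0.0015  0.0001 -0.0267]
0.2 [ 0.0027  0.0001 -0.0334]
0.25 [ 0.0042  0.0001 -0.04  ]
0.3 [ 0.006   0.0001 -0.0466]
0.35 [ 0.0082  0.0001 -0.053 ]
0.4 [ 0.0107  0.0001 -0.0594]
0.45 [ 0.0135  0.0001 -0.0656]
0.5 [ 0.0166  0.0001 -0.0716]
0.55 [ 0.02    0.0001 -0.0775]
0.6 [ 0.0237  0.0001 -0.0832]
0.65 [ 0.0277  0.0001 -0.0887]
0.7 [ 0.0319  0.0001 -0.094 ]
0.75 [ 0.0365  0.0001 -0.0991]
0.8 [ 4.12e-02  1.00e-04 -1.04e-01]
0.85 [ 4.620e-02  1.000e-04 -1.086e-01]
0.9 [ 5.140e-02  1.000e-04 -1.129e-01]
0.95 [ 5.69e-02  1.00e-04 -1.17e-01]
1.0 [ 6.250e-02  1.000e-04 -1.208e-01]
1.05 [ 6.830e-02  1.000e-04 -1.244e-01]
1.1 [ 7.430e-02  1.000e-04 -1.276e-01]
1.15 [ 8.040e-02  1.000e-04 -1.305e-01]
1.2 [ 8.670e-02  1.000e-04 -1.332e-01]
1.25 [ 9.310e-02  1.000e-04 -1.355e-01]
```

move_arm(rows=[[[0,0,-0.003,0,0,0],[0,0,-0.0064,0,0,0],[0,0,-0.01,0,0,0],[0,0,-0.0132,0,0,0],[0.0003,0,-0.0166,0,0,0],[0.0006,0,-0.02,0,0,0],[0.0006,0,-0.02,0,0,0]]])

```text
time: 6.1
tool_pos: [545.0, -211.2, 120.1]
tcp_rot: [180.0, -0.0, 8.1]
ft_force: [-0.3, 0.9, 3.6]
finger_gap: 0.1
```

Run:
```python
from h import *
snap('side','s2')
q=sensors.sense();print(q['time'],q['tool_pos'],q['ft_force'])
```

```text
6.15 [ 544.99840855 -211.16159016  119.80456394] [0.72900191 1.22546225 4.561498  ]
```

View pics/s2.png

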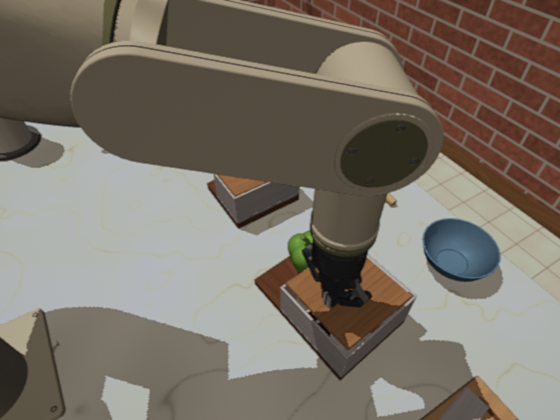

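The latch has clicked: the lid is lifted a little (dark gap at about (312,316)) and pushes the fingers with ~4.5 N. I continue easing it up.

move_arm(rows=[[[0.0009,0,-0.0067,0,0,0],[0.0021,0,-0.0134,0,0,0],[0.0036,0,-0.02,0,0,0],[0.0054,0,-0.0266,0,0,0],[0.0076,0,-0.033,0,0,0],[0.0101,0,-0.0394,0,0,0],[0.0129,0,-0.0456,0,0,0],[0.016,0,-0.0516,0,0,0],[0.0194,0,-0.0575,0,0,0],[0.0231,0,-0.0632,0,0,0]]])

```text
time: 7.15
tool_pos: [567.7, -207.8, 182.8]
tcp_rot: [-180.0, 0.0, 8.1]
ft_force: [2.0, -0.6, 0.6]
finger_gap: -0.1
```

Run:
```python
from h import *
snap('side','s3')
q=sensors.sense();print(q['time'],q['tool_pos'],q['ft_force'])
```

```text
7.2 [ 568.61049831 -207.84299027  183.98441742] [1.89252725 1.81699268 1.37373917]
```

View pics/s3.png

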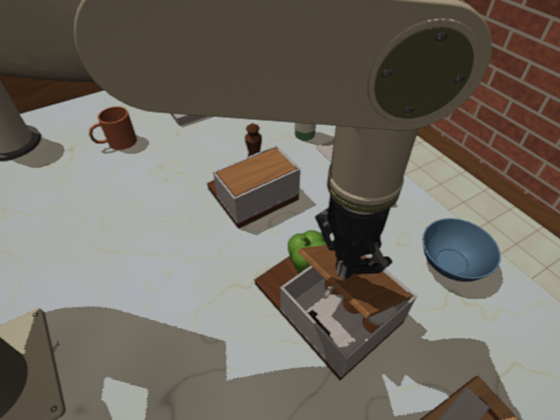

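The lid is about half open and rests on the fingertips at (345,270). Contact force is ~2 N. I continue towards the stop.

move_arm(rows=[[[0.004,0,-0.0055,0,0,0],[0.0082,0,-0.0108,0,0,0],[0.0128,0,-0.0159,0,0,0],[0.0175,0,-0.0208,0,0,0],[0.0225,0,-0.0254,0,0,0],[0.0277,0,-0.0297,0,0,0],[0.0332,0,-0.0338,0,0,0],[0.0388,0,-0.0376,0,0,0],[0.0446,0,-0.0412,0,0,0],[0.0506,0,-0.0444,0,0,0],[0.0506,0,-0.0444,0,0,0]]])

```text
time: 8.3
tool_pos: [618.5, -200.6, 227.4]
tcp_rot: [180.0, -0.0, 8.1]
ft_force: [0.3, -0.7, 1.0]
finger_gap: 0.2
```

Run:
```python
from h import *
snap('side','s4')
q=sensors.sense();print(q['time'],q['tool_pos'],q['ft_force'])
```

```text
8.35 [ 618.02568706 -200.58708986  227.02877499] [ 0.783835   -0.10378147  0.16267672]
```

View pics/s4.png

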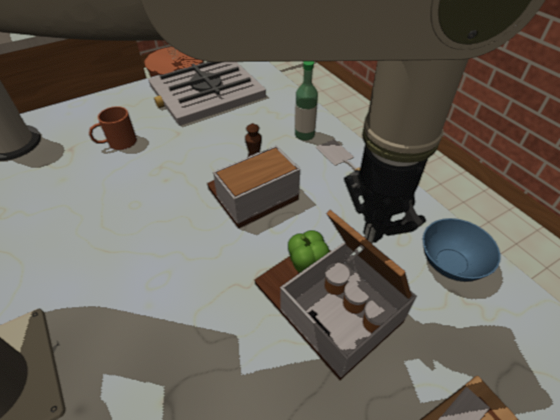

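The lid is nearly at its stop, with the fingers behind it. I ease away along its normal, slowly at first, then clear it.

move_arm(rows=[[[0.004,0,-0.002,0,0,0],[0.008,0,-0.004,0,0,0],[0.012,0,-0.007,0,0,0],[0.018,0,-0.01,0,0,0],[0.027,0,-0.015,0,0,0],[0.04,0,-0.025,0,0,0],[0.05,0,-0.05,0,0,0],[0.05,0,-0.08,0,0,0],[0.05,0,-0.08,0,0,0],[0.05,0,-0.08,0,0,0],[0.05,0,-0.08,0,0,0]]])

```text
time: 9.45
tool_pos: [666.9, -193.5, 305.7]
tcp_rot: [-180.0, 0.1, 8.1]
ft_force: [-0.0, -1.0, -0.3]
finger_gap: 0.1
```

Run:
```python
from h import *
s=snap('side','s5');snap('top','t5')
q=sensors.sense();print(q['time'],q['tool_pos'],q['ft_force'],np.abs(q['qd']).max())
UY=np.array([-UX[1],UX[0],0])
for a in(1.0,1.05,1.1,1.15):
    e=HG+158*(-np.cos(a)*UX+[0,0,np.sin(a)]); print(a,[np.round(proj(s,e+k*74*UY)).tolist() for k in(1,-1)])
```

```text
9.55 [ 666.59632384 -193.48013504  305.17778349] [0.23524557 0.10988062 0.95348671] 0.10797778225286916
1.0 [[321.0, 217.0], [396.0, 281.0]]
1.05 [[324.0, 213.0], [400.0, 277.0]]
1.1 [[328.0, 210.0], [404.0, 272.0]]
1.15 [[331.0, 206.0], [408.0, 268.0]]
```

View pics/s5.png

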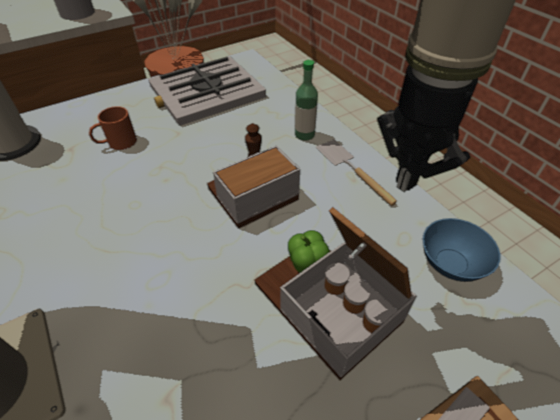

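View pics/t5.png

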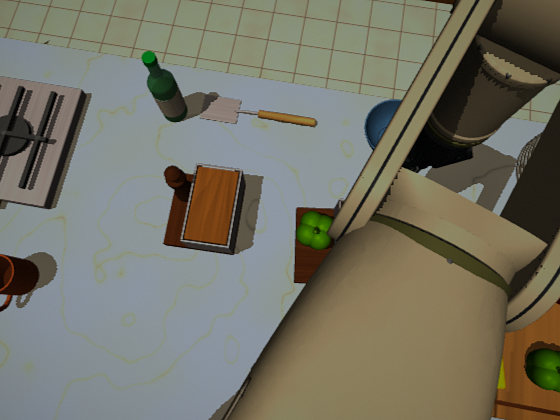

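In the side view the lid's free corner is at about (334,209), where I predict (331,206) for 1.15 rad. The hand is well clear at (405,185), and the narrow lid is still flush and shut in both views. I hand in now.

```bash
python3 -c "
from bench import hand_in; print(hand_in())"
```

```text
the job is handed in; nothing more can be done
None
```

The wide box's lid is standing open at its stop, the narrow box is still shut, and the job is handed in. No verdict was reported.

- **Press:** I found the boxes from the two camera views and lowered the closed fingertips onto `wide_front`. Contact came at a lid height of 97.7 mm, against 97.5 mm from the images. I pressed about 5.6 mm (roughly -0.045 rad). The measured vertical force peaked at about 8.7 N and dipped at about -0.037 rad as the latch let go.
- **Easing open:** The lid followed the fingertips up its arc at a commanded 0.5 rad/s or so. I then drew the hand away along the lid's normal.
- **Last checks, at about 9.6 s:** In the side view the lid's free corner was at about (334, 209) px, against (331, 206) predicted for 1.15 rad. The wrist force was at noise level (under about 1 N), and the hand was well clear of the box. The narrow lid looked shut in both views.

The final lid angle was judged from the side view only, because the arm hid the wide box in the top view. No check disagreed.

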